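# Line up a hinge leaf for its pin

### The job

The enclosure door needs its blue hinge: first lay the orange leaf flat in the orange tray and let go of it. Then take the loose blue leaf and bring its knuckle between the two knuckles of the blue leaf on the jamb, level, with the plate sticking out in front of the jamb and all three holes in line so that a thin pin could be slid straight through. Finish while holding it there in the gripper, free in the air and not pressing on the jamb, and never ram the jamb with it or disturb the vial, weighing boat, screwdriver and beaker nearby.

Things in the scene. Friction and masses are not known exactly. Their poses are not given: they have to be found in the camera images.
- leaf_blue_centre (a point): centre of the plate of the loose blue plastic hinge leaf (about 40 to 85 g), half-way up: 4 mm above its underside. The plate is 40 mm along x, 50 mm along y (the width to grip) and 8 mm thick, with rounded edges. x points from the plate towards its knuckle, y runs along the hinge axis, z up. It lies flat on the worktop at first, its knuckle roughly away from the robot
- leaf_blue_hole (a point): centre of the hole of the blue leaf's single knuckle: a tube along y, 22 mm long, 16 mm across, with an 8 mm hole, 32 mm along x from the plate's centre and 4 mm above it (the tube's underside is flush with the plate's). A neck as wide as the knuckle joins it to the plate. Axes as the plate's
- leaf_orange_centre (a point): centre of the plate of the loose orange plastic hinge leaf (about 40 to 85 g), half-way up: 4 mm above its underside. The plate is 40 mm along x, 50 mm along y (the width to grip) and 8 mm thick, with rounded edges. x points from the plate towards its knuckle, y runs along the hinge axis, z up. It lies flat on the worktop at first, its knuckle roughly away from the robot
- leaf_orange_hole (a point): centre of the hole of the orange leaf's single knuckle: a tube along y, 22 mm long, 16 mm across, with an 8 mm hole, 32 mm along x from the plate's centre and 4 mm above it (the tube's underside is flush with the plate's). A neck as wide as the knuckle joins it to the plate. Axes as the plate's
- jamb_gap (a point): the point midway between the two knuckles of the blue leaf that is fixed on the jamb, on the axis of their holes, 88 mm above the worktop. y runs along the hinge axis, x points away from the robot's side over the jamb, z up. Each fixed knuckle is 14 mm long and 16 mm across with an 8 mm hole; the gap between them is 28 mm wide, open to the top, to the bottom and to -x
- jamb: fixed jamb: foot plate 78x150x8 mm, slotted aluminium block 50 (x) x 110 (y) mm, its top 80 mm high, with the 56 mm wide, 8 mm thick blue fixed leaf screwed flat on top; its highest points, the knuckles, reach 96 mm. Origin on the worktop; the gap's point is at (-30, 0, 88) mm; the front of the block is at x = -18 mm; the fixed knuckles overhang the front
- tray: fixed orange open tray, 110 (x) x 150 (y) x 22 mm high, walls and floor 4 mm thick. Origin at the centre of its underside
- vial: small glass vial with black cap, 23 mm across, 51 mm tall. Origin at the centre of its underside; a bystander, to be left alone
- boat: white square weighing boat, 61x61x14 mm, with the thin steel hinge pin (4 mm across) in it. Origin at the centre of its underside; a bystander, to be left alone
- driver: screwdriver with yellow handle, 156 mm long, 20 mm thick. Origin at the centre of its underside; a bystander, to be left alone
- beaker: empty glass beaker, 63 mm across, 78 mm tall. Origin at the centre of its underside; a bystander, to be left alone
There are look-alikes about, which are no part of the job. Of the things shaped like the part that bears leaf_blue_centre, the blue one is meant. Of the things that look like the jamb, the larger one is meant.

How it is judged:
By the outcome, as a careful person would: the job done as asked, in the order asked, and still so for the second after the job is handed in, while the arm keeps its last pose, push and grip.
It also fails if it takes over 56 s, if anything falls off the work surface, if the arm or the gripper's body presses on something with over 40 N, if the wrist force passes 120 N, or if a joint passes its speed limit or range.

### The arm

A 6-joint arm with a two-finger parallel gripper is mounted at the origin on a cart in front of the work surface, level with it; the furniture and walls round the work are solid. World frame = base frame: x ahead of the robot, y to its left, z up, the work surface at z = 0. Lengths are in m, angles in rad, forces in N, time in s.
With the tool pointing down it reaches from about 0.35 to 0.975 m from the base axis. Payload 4.9 kg.
Tool frame: the origin (TCP) lies midway between the tips of the shut fingers; the grasp point (between the pads) lies 19 mm behind it; z points along the fingers, y is the line along which they close (so a half turn about z gives the same grasp; the last joint's range is limited). The gripper opens to 85 mm and grips with 20 to 120 N. Pads are 22 mm wide; open, the fingers measure 114 mm over their backs; the gripper's body (76 mm by 85 mm) begins 54 mm behind the grasp point. The pads swing forward as they close: fully open they stand 13 mm farther back than shut.
Start: joints at [-1.453, 0.053, 1.613, -0, 1.476, -0.119], TCP at [0.147, -0.608, 0.208] pointing down, gripper open.
Joint ranges: [-3.01, 3.01], [-1.01, 2.22], [0.06, 2.58], [-1.02, 4.17], [0.09, 2.62], [-3.14, 3.14]. Speed limits (rad/s): [2.57, 2.57, 3.14, 3.14, 3.14, 3.14].

### API

Orientations are given as a unit quaternion [w, x, y, z].
In Python, from plant import * gives the robot as it stands.
- The arm moves only by the tool jog_arm, never from a script. Its argument "targets" is a list of rows, each a list of 3 entries, a list of its own where there are three numbers: the shift along the tool's x, y, z in units of 25 mm (1.0 is 25 mm), then the turn, a rotation vector about the tool's x, y, z in units of 8 degrees (1.0 is 8 degrees), then the opening in per cent of the stroke, from 0 (shut) to 100 (fully open). A call has 1 to 8 rows; each row is the pose to reach, as a shift and turn from the pose commanded when the call began, along the tool's axes at that moment; what a row does not reach only later rows make up. A row lasts 1/8 s, in which the tool goes at most 62.5 mm and 10.7 degrees, less where a joint would pass 70% of its speed; a pose out of reach is approached as far as the arm can. A call with a gripper value outside its range is refused whole. The fingers move at their own pace and stop on an object; the grip force is fixed at half the most. Time passes only in rows, so rows that repeat a pose let the fingers close. It gives the time, the measured TCP pose, the force, the opening and the grip force at its end, in the units of the state.
- state(): the state, without advancing time (a new reading comes with each control period).
- grab_frame(name): name is "scene" or "top" or "wrist"; returns (picture, depth): 420x560x3 uint8, red, green, blue; 420x560 float32, m along the optical axis (not along the pixel's ray), 0 where there is no reading.
- camera_params(name): a dict with "fovy" (degrees; the focal length in pixels is half the picture's height over the tangent of half this angle, whatever the lens; pixels are square), "cx", "cy" (the principal point, pixels), "rvec" (rotation vector, rad) and "tvec" (3), from world to camera coordinates, as OpenCV has them; the wrist camera has in their place "hand_eye" (4x4, takes a point from camera to tool coordinates, whose origin is the TCP and whose axes are the flange's). Camera axes: x right, y down, z forward; pixel columns grow to the right and rows downward; lengths in m; the calibration is good to about 2 mm. A picture is of the moment at which its call begins: read the wrist's pose just before it. camera_params takes no time and is no camera call.
- job_done(): hands the job in; it is judged then, once.
The state is a dict: "time": time; "joint_pos": joint angles; "joint_vel": joint speeds; "joint_efforts": joint torques, N m; "tool_pos": TCP position; "tool_rot": TCP orientation; "contact_force": force on the tool from outside, world axes, zero at the start; "ft_torque": the same for the moment, N m; "gripper_width": opening from 0.0 (shut) to 1.0 (fully open); "grasp_force": force on a finger pad.
Only numpy, scipy, OpenCV 4.12 (cv2) and the standard library are available. Lean on these libraries where they do the work, as an engineer would, in place of code of your own. Each camera call takes 0.05 s, during which the arm holds its last target. There are 200 camera calls.

## Working session

There is one attempt and no reset: what is moved stays moved. The work goes in short steps, Python scripts to look and compute and a tool call to move; the robot and the scene stay as the last step left them, time stands still between calls to the robot, and variables do not carry over. Pictures are saved under pics/ and viewed, at most 10 in all, crops included, and the job is handed in when it is done.

Besides the shell and the picture viewer there is one more tool, called after ">>>" in YAML: its name, and indented under it one key for each argument. jog_arm: Moves the arm, as the interface text tells. Its arguments: {"type":"object","properties":{"targets":{"type":"array"}},"required":["targets"]}

```bash
mkdir -p pics; ls; cat > h.py <<'E'
from plant import *
import numpy as np, cv2
from scipy.spatial.transform import Rotation as R
def K(p): 
    f=210/np.tan(np.radians(p["fovy"])/2); return f,p["cx"],p["cy"]
def cam(name,s=None):
    p=camera_params(name)
    if name=="wrist":
        w,x,y,z=s["tool_rot"]; T=np.eye(4); T[:3,:3]=R.from_quat([x,y,z,w]).as_matrix(); T[:3,3]=s["tool_pos"]
        M=T@np.array(p["hand_eye"]); return K(p),M[:3,:3],M[:3,3]
    r=R.from_rotvec(np.ravel(p["rvec"])).as_matrix(); return K(p),r.T,-r.T@np.ravel(p["tvec"])
def ray(c,uv,z):
    (f,cx,cy),r,o=c; uv=np.atleast_2d(uv).astype(float)
    d=np.c_[(uv[:,0]-cx)/f,(uv[:,1]-cy)/f,np.ones(len(uv))]@r.T
    return o+d*((z-o[2])/d[:,2])[:,None]
def cloud(c,dep):
    (f,cx,cy),r,o=c; v,u=np.mgrid[:420,:560]
    return np.dstack([(u-cx)/f*dep,(v-cy)/f*dep,dep])@r.T+o
def shot(name,tag):
    s=state(); im,d=grab_frame(name); cv2.imwrite(f"pics/{tag}.png",im[...,::-1]); np.savez(f"{tag}.npz",im=im,d=d); return s,im,d
E
python3 - <<'E'
from h import *
print(state())
for n in("top","scene"):
    s,im,d=shot(n,n+"0"); p=camera_params(n); print(p, cam(n)[2])
print(camera_params("wrist"))
E
```

```text
pics
{'time': 0.0, 'joint_pos': array([-1.45301255e+00,  5.33592302e-02,  1.61432765e+00, -3.05154554e-05,
        1.47597649e+00, -1.19011538e-01]), 'joint_vel': array([-5.68923668e-04,  8.99116676e-04, -1.52078395e-03,  1.20867743e-04,
       -5.07018674e-04,  1.15582126e-05]), 'joint_efforts': array([-9.22086401e-04, -3.93678117e+01, -3.70177960e+01, -1.74613215e-04,
        7.01381417e-03,  2.50933780e-06]), 'tool_pos': array([ 0.14652169, -0.60688223,  0.20644149]), 'tool_rot': array([-1.03536734e-03,  9.92998476e-01,  1.18122622e-01, -1.45520968e-05]), 'contact_force': array([ 0.16964226, -0.07468889,  0.86107552]), 'ft_torque': array([-0.02915648, -0.01145683, -0.00263109]), 'grasp_force': 0.0, 'gripper_width': 1.0020546342486576}
{'fovy': 44.04332360403345, 'cx': 288.29618571030494, 'cy': 210.52046907344024, 'rvec': array([ 2.18312929, -2.19898506,  0.0596369 ]), 'tvec': array([-0.00540329,  0.53141608,  1.53985859])} [ 0.44248433 -0.01320948  1.56768296]
{'fovy': 48.686266256448086, 'cx': 281.1660387867427, 'cy': 202.3508388109051, 'rvec': array([ 2.28256948, -0.55084903,  0.24263301]), 'tvec': array([-0.48912214,  0.21124158,  0.98726924])} [ 0.17097173 -0.72533636  0.83858205]
{'fovy': 62.308588433029676, 'cx': 283.0723065889203, 'cy': 203.69707620753846, 'hand_eye': array([[ 1.10964986e-04, -9.53470720e-01, -3.01485611e-01,
         7.72298759e-02],
       [ 9.99999991e-01,  1.28932722e-04, -3.96987106e-05,
        -1.09527631e-03],
       [ 7.67229187e-05, -3.01485604e-01,  9.53470726e-01,
        -1.68018758e-01],
       [ 0.00000000e+00,  0.00000000e+00,  0.00000000e+00,
         1.00000000e+00]])}
```

View pics/top0.png

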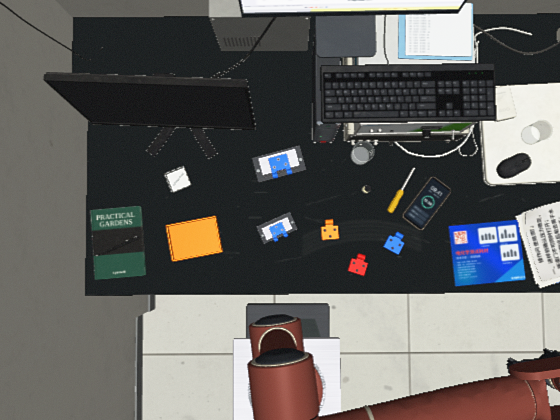

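View pics/scene0.png

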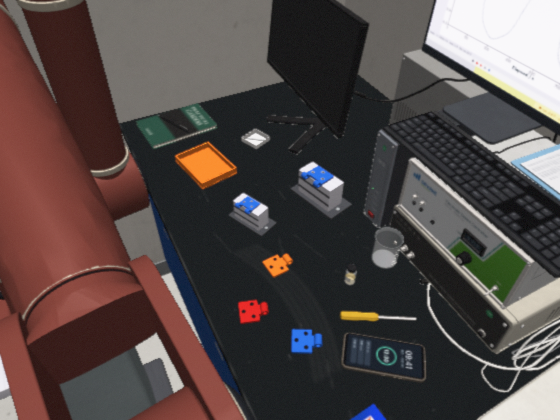

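The top view shows the orange leaf at (330,230), blue leaf (395,242), red decoy (358,265), tray (193,238), the larger jamb (278,163) and its smaller look-alike (277,228). The vial is at (366,189), beaker (362,152), driver (400,190) and boat (177,178). The scene view agrees.

```bash
cat >> h.py <<'E'
def mask(im,col):
    h=cv2.cvtColor(im,cv2.COLOR_RGB2HSV); lo,hi={"blue":((100,120,60),(118,255,255)),"orange":((8,150,90),(24,255,255))}[col]
    return cv2.inRange(h,lo,hi)
def leaf(c,im,col,near,zt=0.008):
    """plate centre & yaw from the colour blob nearest 'near' (px): contour -> plane z=zt"""
    m=mask(im,col); n,l,st,ce=cv2.connectedComponentsWithStats(m)
    ok=[i for i in range(1,n) if st[i,4]>60]; i=min(ok,key=lambda i:np.hypot(*(ce[i]-near)))
    v,u=np.nonzero(l==i); return ray(c,np.c_[u,v],zt)[:,:2],st[i],ce[i]
E
python3 - <<'E'
from h import *
c=cam("top"); im=np.load("top0.npz")["im"]; d=np.load("top0.npz")["d"]; P=cloud(c,d)
for col,near,z in(("orange",(330,230),.008),("blue",(395,242),.008),("orange",(193,238),.022),("blue",(277,163),.088),("blue",(277,228),.06)):
    q,st,ce=leaf(c,im,col,near,z); r=cv2.minAreaRect((q*1000).astype(np.float32)); print(col,q.mean(0).round(4),st,r)
for n,uv,z in(("vial",(366,189),.05),("beaker",(362,152),.078),("boat",(177,178),.014),("drvtip",(412,168),.01),("drvend",(391,211),.01),("pc",(318,130),.1)):
    print(n,ray(c,uv,z)[0].round(3),P[uv[1],uv[0]].round(3))
E
```

```text
orange [ 0.4715 -0.1321] [321 219  18  21 289] ((475.3077087402344, -132.53269958496094), (51.034881591796875, 60.12554168701172), 89.38407135009766)
blue [ 0.4328 -0.3265] [383 231  22  24 315] ((436.56011962890625, -328.6904296875), (55.22199249267578, 63.60921096801758), 60.888553619384766)
orange [0.4504 0.2733] [ 165  215   58   47 1991] ((450.65325927734375, 272.94183349609375), (113.62516021728516, 155.47216796875), 10.359030723571777)
blue [0.6582 0.0148] [269 154  24  25 322] ((655.6118774414062, 14.227014541625977), (61.94044494628906, 57.8171272277832), 14.581448554992676)
blue [0.4682 0.0214] [270 222  19  21 185] ((466.3208923339844, 21.528949737548828), (46.72532653808594, 45.37424850463867), 26.168306350708008)
vial [ 0.591 -0.238  0.05 ] [ 0.591 -0.238  0.049]
beaker [ 0.696 -0.224  0.078] [ 0.709 -0.235 -0.001]
boat [0.632 0.325 0.014] [0.633 0.328 0.002]
drvtip [ 0.657 -0.383  0.01 ] [ 0.659 -0.387 -0.004]
drvend [ 0.528 -0.318  0.01 ] [ 0.528 -0.317  0.015]
pc [ 0.756 -0.096  0.1  ] [ 0.739 -0.091  0.18 ]
```

```bash
cat >> h.py <<'E'
def plan(pos,yaw=None,s=None,dirv=None):
    """rows numbers from the measured pose to pos, tool level-down with tool x at yaw (deg)"""
    s=s or state(); w,x,y,z=s["tool_rot"]; A=R.from_quat([x,y,z,w]); X=A.as_matrix()[:,0]
    if yaw is None: yaw=np.degrees(np.arctan2(X[1],X[0]))
    B=R.from_euler("z",yaw,degrees=True)*R.from_euler("x",180,degrees=True)
    d=A.inv().apply(np.array(pos)-s["tool_pos"])/.025; r=np.degrees((A.inv()*B).as_rotvec())/8
    print("t",round(s["time"],2),"yaw now",round(float(np.degrees(np.arctan2(X[1],X[0]))),1),"shift",d.round(2),"turn",r.round(2),"w",round(s["gripper_width"],3),"F",np.round(s["contact_force"],1),"g",round(s["grasp_force"],1))
E
python3 - <<'E'
from h import *
plan([.495,-.132,.14],0)
E
```

```text
t 0.1 yaw now 13.6 shift [ 18.01 -15.19   2.7 ] turn [-0.01  0.    1.7 ] w 1.0 F [ 0.6  0.6 -0.1] g 0.0
```

>>> jog_arm:
  targets:
    - [[4,-3.4,0],[0,0,0.4],80]
    - [[8,-6.8,0],[0,0,0.8],80]
    - [[12,-10.1,0],[0,0,1.2],80]
    - [[15,-12.7,1],[0,0,1.5],80]
    - [[18,-15.2,2.7],[0,0,1.7],80]
    - [[18,-15.2,2.7],[0,0,1.7],80]
    - [[18,-15.2,2.7],[0,0,1.7],80]
    - [[18,-15.2,2.7],[0,0,1.7],80]

```text
time: 1.1
tool_pos: [0.4403, -0.2059, 0.1568]
tool_rot: [0.0, 1.0, -0.0, 0.0]
contact_force: [0.9, -0.3, -0.5]
gripper_width: 0.801
grasp_force: 0.0
```

```bash
python3 - <<'E'
from h import *
plan([.495,-.132,.14],0)
E
```

```text
t 1.1 yaw now -0.0 shift [ 2.18 -2.96  0.67] turn [ 0. -0. -0.] w 0.801 F [ 0.9 -0.3 -0.5] g 0.0
```

>>> jog_arm:
  targets:
    - [[2.2,-2.95,0.67],[0,0,0],80]
    - [[2.2,-2.95,0.67],[0,0,0],80]
    - [[2.2,-2.95,0.67],[0,0,0],80]

```text
time: 1.48
tool_pos: [0.4947, -0.1322, 0.1394]
tool_rot: [-0.0, 1.0, 0.002, -0.001]
contact_force: [0.1, -0.4, -0.3]
gripper_width: 0.798
grasp_force: 0.0
```

```bash
python3 - <<'E'
from h import *
s,im,d=shot("wrist","w1"); c=cam("wrist",s); print(s["tool_pos"],s["joint_vel"].round(3))
m=mask(im,"orange"); n,l,st,ce=cv2.connectedComponentsWithStats(m); print([(st[i],ce[i]) for i in range(n) if st[i,4]>200])
E
```

```text
[ 0.49470148 -0.13216378  0.13940479] [-0.05  -0.021  0.002 -0.017  0.007 -0.015]
[(array([     0,      0,    560,    420, 234245], dtype=int32), array([279.14317061, 209.65270977])), (array([486,  63,  74,  93, 344], dtype=int32), array([517.15988372, 113.91860465])), (array([254, 172,  60,  67, 504], dtype=int32), array([282.38690476, 202.65674603]))]
```

View pics/w1.png

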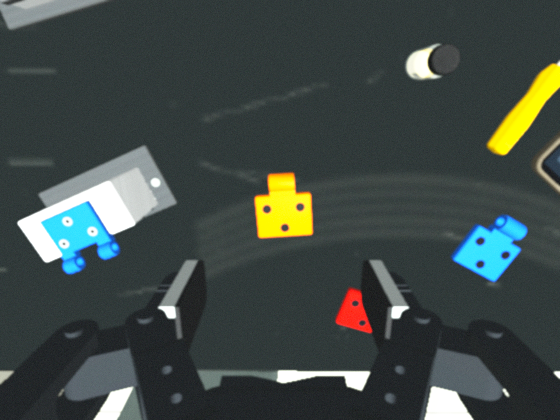

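The wrist view shows the orange leaf plate at about (284,215) with its knuckle up. The blue leaf is at (487,250), the red decoy at (355,312) and the small decoy jamb on the left.

```bash
cat >> h.py <<'E'
def plate(c,im,col,near,z=.007,k=31):
    h=cv2.cvtColor(im,cv2.COLOR_RGB2HSV)
    m=cv2.inRange(h,*{"blue":((98,110,60),(120,255,255)),"orange":((8,130,90),(32,255,255))}[col])
    cs=[q for q in cv2.findContours(m,0,1)[0] if cv2.contourArea(q)>600]
    q=min(cs,key=lambda q:np.hypot(*(q[:,0].mean(0)-near))); M=np.zeros_like(m); cv2.drawContours(M,[q],-1,255,-1)
    O=cv2.morphologyEx(M,cv2.MORPH_OPEN,cv2.getStructuringElement(cv2.MORPH_ELLIPSE,(k,k)))
    pq=max(cv2.findContours(O,0,1)[0],key=cv2.contourArea)[:,0]
    w=(ray(c,pq,z)[:,:2]*1000).astype(np.float32); (cx,cy),sz,a=cv2.minAreaRect(w)
    allw=ray(c,q[:,0],z)[:,:2]*1000; v=allw-[cx,cy]; t=v[np.argmax(np.hypot(*v.T))]
    tip=v[np.hypot(*v.T)>36].mean(0); g=np.degrees(np.arctan2(tip[1],tip[0]))
    yaw=a+90*np.round((g-a)/90)
    print(col,"centre",round(cx,1),round(cy,1),"size",np.round(sz,1),"yaw",round(yaw,1),"tipdir",round(g,1)); return np.array([cx,cy])/1000,yaw
E
python3 - <<'E'
from h import *
z=np.load("w1.npz"); s=state(); c=cam("wrist",s)
p,y=plate(c,z["im"],"orange",(284,210)); plate(c,z["im"],"blue",(487,245))
plan([*p,-.003],y,s)
E
```

```text
orange centre 469.3 -132.5 size [52.1 52.4] yaw 1.5 tipdir 3.0
blue centre 431.7 -327.5 size [56.9 54.7] yaw -28.9 tipdir -70.9
t 1.52 yaw now 0.1 shift [-0.99 -0.03  5.72] turn [-0.    0.01 -0.18] w 0.8 F [-0.7  0.1 -0.6] g 0.0
```

```bash
python3 - <<'E'
from h import *
z=np.load("w1.npz"); s=state(); c=cam("wrist",s)
for k in (35,37,39): p,y=plate(c,z["im"],"orange",(284,210),k=k)
for k in (35,37,39): plate(c,z["im"],"blue",(487,245),k=k)
plan([*p,-.003],y,s)
E
```

```text
orange centre 468.4 -132.6 size [50.3 52.4] yaw 1.5 tipdir 4.1
orange centre 467.9 -132.6 size [49.4 52.4] yaw 1.5 tipdir 4.1
orange centre 467.5 -132.6 size [48.5 52.4] yaw 1.5 tipdir 4.1
blue centre 430.3 -326.7 size [56.9 51.4] yaw -28.9 tipdir -39.9
blue centre 430.1 -326.6 size [56.9 51. ] yaw -28.9 tipdir -38.4
blue centre 429.6 -326.3 size [56.6 49.6] yaw -27.0 tipdir -35.4
t 1.52 yaw now 0.1 shift [-1.07 -0.03  5.72] turn [-0.    0.01 -0.18] w 0.8 F [-0.7  0.1 -0.6] g 0.0
```

>>> jog_arm:
  targets:
    - [[-1.2,-0.03,2],[0,0,-0.18],78]
    - [[-1.2,-0.03,4],[0,0,-0.18],78]
    - [[-1.2,-0.03,5.2],[0,0,-0.18],78]
    - [[-1.2,-0.03,5.7],[0,0,-0.18],78]
    - [[-1.2,-0.03,5.7],[0,0,-0.18],78]
    - [[-1.2,-0.03,5.7],[0,0,-0.18],40]
    - [[-1.2,-0.03,5.7],[0,0,-0.18],40]
    - [[-1.2,-0.03,5.7],[0,0,-0.18],40]

```text
time: 2.52
tool_pos: [0.4655, -0.1336, -0.0009]
tool_rot: [0.0, 1.0, 0.012, 0.001]
contact_force: [-0.2, 0.6, 0.4]
gripper_width: 0.399
grasp_force: 0.0
```

```bash
python3 - <<'E'
from h import *
s,im,d=shot("wrist","w2"); plan(s["tool_pos"])
E
```

```text
t 2.58 yaw now 1.4 shift [ 0.01  0.   -0.01] turn [ 0.   -0.01 -0.  ] w 0.402 F [ 0.6  0.6 -0.3] g 0.0
```

View pics/w2.png

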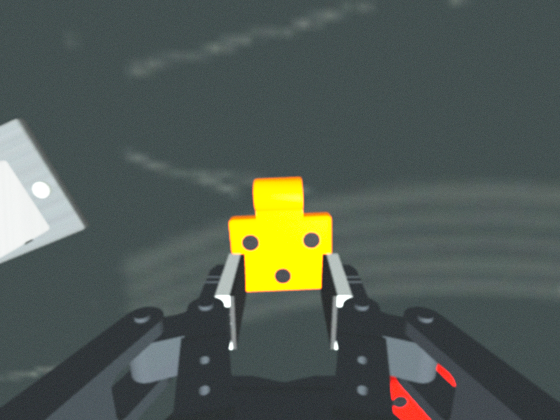

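The fingers straddle the plate at its near part, with the pads ending at about (240,258) and (325,258), but the plate isn't gripped. I'll check the tip height from depth.

```bash
python3 - <<'E'
from h import *
z=np.load("w2.npz"); s=state(); c=cam("wrist",s); P=cloud(c,z["d"])
for uv in [(280,260),(250,270),(280,190),(281,330),(400,200),(234,262),(232,270),(238,290),(236,320),(330,262),(334,270),(340,290),(340,320),(225,275),(222,280)]: print(uv,(P[uv[1],uv[0]]*1000).round(1))
D=P[250:350,200:360]; g=z["im"][250:350,200:360]
m=(D[...,2]>.010)&(z["d"][250:350,200:360]>0); print("lowest finger pts",np.sort(D[...,2][m])[:400:40].round(4))
p,y=plate(c,z["im"],"orange",(280,240),k=61)
E
```

```text
(280, 260) [ 463.  -130.9    9.9]
(250, 270) [ 456.7 -115.9    9.2]
(280, 190) [ 500.8 -130.1   15.7]
(281, 330) [ 415.4 -132.5    1.7]
(400, 200) [ 493.5 -189.7    2.1]
(234, 262) [ 475.7 -111.9   37.8]
(232, 270) [ 475.8 -112.1   44.8]
(238, 290) [ 471.6 -115.3   52.4]
(236, 320) [ 463.6 -115.4   59.6]
(330, 262) [ 476.  -151.6   36.5]
(334, 270) [ 476.8 -152.1   44.8]
(340, 290) [ 475.9 -152.4   58. ]
(340, 320) [ 471.  -151.2   68.5]
(225, 275) [ 476.2 -110.1   49.7]
(222, 280) [ 474.8 -109.1   50.9]
lowest finger pts [0.01   0.01   0.0101 0.0101 0.0101 0.0101 0.0102 0.0102 0.0102 0.0103]
orange centre 468.5 -132.4 size [49.1 43.2] yaw 5.5 tipdir 6.5
```

```bash
python3 - <<'E'
from h import *
z=np.load("w2.npz"); s=state(); c=cam("wrist",s); P=cloud(c,z["d"])
for u in (228,234,240,326,334): print(u,[(v,*(P[v,u]*1000).round(0)) for v in range(244,276,3)])
im=cv2.resize(z["im"][200:360,180:390],None,fx=3.8,fy=3.7,interpolation=cv2.INTER_CUBIC); cv2.imwrite("pics/w2c.png",im[...,::-1])
E
```

```text
228 [(244, np.float64(467.0), np.float64(-104.0), np.float64(1.0)), (247, np.float64(465.0), np.float64(-104.0), np.float64(1.0)), (250, np.float64(464.0), np.float64(-104.0), np.float64(2.0)), (253, np.float64(462.0), np.float64(-104.0), np.float64(1.0)), (256, np.float64(461.0), np.float64(-104.0), np.float64(2.0)), (259, np.float64(475.0), np.float64(-109.0), np.float64(35.0)), (262, np.float64(476.0), np.float64(-109.0), np.float64(38.0)), (265, np.float64(476.0), np.float64(-110.0), np.float64(41.0)), (268, np.float64(476.0), np.float64(-110.0), np.float64(44.0)), (271, np.float64(475.0), np.float64(-110.0), np.float64(44.0)), (274, np.float64(476.0), np.float64(-111.0), np.float64(48.0))]
234 [(244, np.float64(471.0), np.float64(-108.0), np.float64(9.0)), (247, np.float64(469.0), np.float64(-108.0), np.float64(8.0)), (250, np.float64(467.0), np.float64(-108.0), np.float64(9.0)), (253, np.float64(475.0), np.float64(-111.0), np.float64(28.0)), (256, np.float64(476.0), np.float64(-111.0), np.float64(32.0)), (259, np.float64(476.0), np.float64(-112.0), np.float64(35.0)), (262, np.f
[... 1732 characters left out ...]
(244, np.float64(469.0), np.float64(-159.0), np.float64(2.0)), (247, np.float64(467.0), np.float64(-159.0), np.float64(1.0)), (250, np.float64(465.0), np.float64(-159.0), np.float64(1.0)), (253, np.float64(476.0), np.float64(-155.0), np.float64(28.0)), (256, np.float64(477.0), np.float64(-154.0), np.float64(32.0)), (259, np.float64(477.0), np.float64(-153.0), np.float64(35.0)), (262, np.float64(476.0), np.float64(-153.0), np.float64(37.0)), (265, np.float64(476.0), np.float64(-153.0), np.float64(39.0)), (268, np.float64(477.0), np.float64(-152.0), np.float64(43.0)), (271, np.float64(476.0), np.float64(-152.0), np.float64(45.0)), (274, np.float64(477.0), np.float64(-152.0), np.float64(48.0))]
```

View pics/w2c.png

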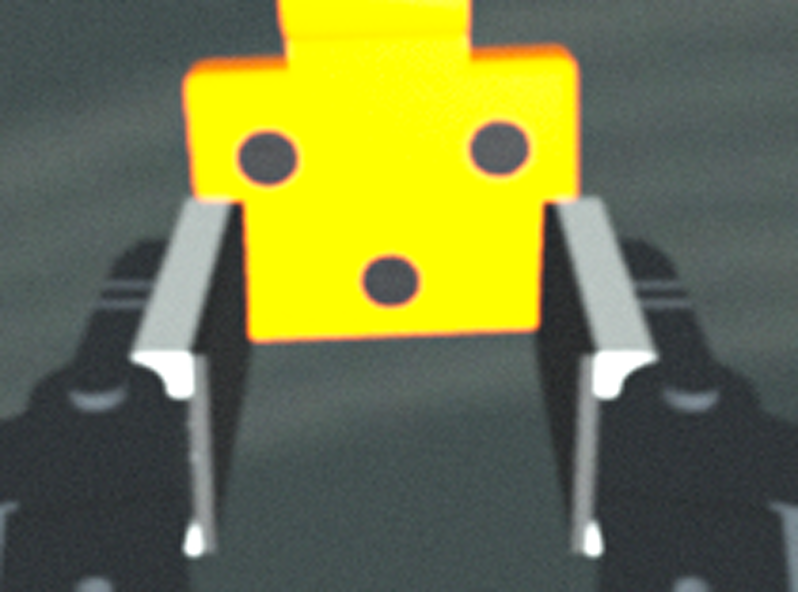

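The crop shows the fingertips ending at row ~253, at z≈28 mm by depth, though TCP reads -1 mm. So the tips really sit about 28 mm behind the reported TCP and the fingers closed above the plate. I'll open, go 25 mm lower and check.

>>> jog_arm:
  targets:
    - [[0,0,0],[0,0,0],78]
    - [[0,0,0],[0,0,0],78]
    - [[0,0,0],[0,0,0],78]
    - [[0,0,0.5],[0,0,0],78]
    - [[0,0,0.9],[0,0,0],78]
    - [[0,0,0.9],[0,0,0],78]

```text
time: 3.32
tool_pos: [0.4633, -0.1326, -0.0261]
tool_rot: [-0.001, 1.0, 0.012, -0.002]
contact_force: [-0.6, 0.8, 0.2]
gripper_width: 0.78
grasp_force: 0.0
```

```bash
cat >> h.py <<'E'
def tips(P):
    """finger front-edge points: lowest heights left/right"""
    out=[]
    for a,b in((150,282),(282,420)):
        Q=P[150:400,a:b].reshape(-1,3); out.append(Q)
    return out
E
python3 - <<'E'
from h import *
s,im,d=shot("wrist","w3"); c=cam("wrist",s); P=cloud(c,d); plan(s["tool_pos"],None,s); print(s["tool_pos"])
for u in list(range(180,240,8))+list(range(325,390,8)):
    z=P[200:330,u,2]; j=np.nonzero(np.diff(z)>.004)[0]; print(u,[(200+k+1,*(P[200+k+1,u]*1000).round(0)) for k in j[:3]])
E
```

```text
t 3.33 yaw now 1.4 shift [0. 0. 0.] turn [-0.01  0.02 -0.  ] w 0.78 F [-0.6  0.8  0.2] g 0.0
[ 0.46328078 -0.13264673 -0.02614652]
180 [(np.int64(271), np.float64(469.0), np.float64(-89.0), np.float64(12.0)), (np.int64(274), np.float64(473.0), np.float64(-92.0), np.float64(23.0))]
188 [(np.int64(260), np.float64(473.0), np.float64(-92.0), np.float64(11.0))]
196 [(np.int64(259), np.float64(473.0), np.float64(-95.0), np.float64(9.0))]
204 [(np.int64(213), np.float64(541.0), np.float64(-130.0), np.float64(142.0)), (np.int64(259), np.float64(473.0), np.float64(-98.0), np.float64(9.0)), (np.int64(326), np.float64(541.0), np.float64(-130.0), np.float64(142.0))]
212 [(np.int64(262), np.float64(541.0), np.float64(-130.0), np.float64(142.0))]
220 [(np.int64(220), np.float64(541.0), np.float64(-130.0), np.float64(142.0))]
228 [(np.int64(232), np.float64(484.0), np.float64(-108.0), np.float64(5.0))]
236 [(np.int64(220), np.float64(541.0), np.float64(-130.0), np.float64(142.0)), (np.int64(292), np.float64(541.0), np.float64(-130.0), np.float64(142.0))]
325 [(np.int64(322), np.float64(541.0), np.float64(-130.0), np.float64(142.0))]
333 []
341 [(np.int64(234), np.float64(486.0), np.float64(-155.0), np.float64(8.0)), (np.int64(289), np.float64(541.0), np.float64(-130.0), np.float64(142.0))]
349 [(np.int64(246), np.float64(541.0), np.float64(-130.0), np.float64(142.0))]
357 []
365 [(np.int64(259), np.float64(475.0), np.float64(-166.0), np.float64(10.0))]
373 [(np.int64(259), np.float64(475.0), np.float64(-169.0), np.float64(10.0))]
381 [(np.int64(208), np.float64(541.0), np.float64(-130.0), np.float64(142.0)), (np.int64(264), np.float64(475.0), np.float64(-171.0), np.float64(14.0))]
389 [(np.int64(242), np.float64(541.0), np.float64(-130.0), np.float64(142.0)), (np.int64(271), np.float64(472.0), np.float64(-175.0), np.float64(13.0)), (np.int64(278), np.float64(475.0), np.float64(-171.0), np.float64(25.0))]
```

>>> jog_arm:
  targets:
    - [[0,0,0.12],[0,0,0],78]
    - [[0,0,0.12],[0,0,0],40]
    - [[0,0,0.12],[0,0,0],30]
    - [[0,0,0.12],[0,0,0],30]
    - [[0,0,0.12],[0,0,0],30]
    - [[0,0,0.12],[0,0,0],30]

```text
time: 4.12
tool_pos: [0.4659, -0.1339, -0.0261]
tool_rot: [0.0, 1.0, 0.012, 0.001]
contact_force: [-0.4, 0.5, 5.9]
gripper_width: 0.561
grasp_force: 64.5
```

```bash
python3 - <<'E'
from h import *
plan([.4407,.2712,.09],10.4)
E
```

```text
t 4.12 yaw now 1.4 shift [ -0.6  -16.22  -4.66] turn [ 0.01 -0.02 -1.12] w 0.561 F [-0.4  0.5  5.9] g 64.5
```

>>> jog_arm:
  targets:
    - [[0,0,-2],[0,0,0],30]
    - [[0,0,-4],[0,0,0],30]
    - [[0,-1.5,-5],[0,0,0],30]
    - [[-0.3,-3.5,-5],[0,0,-0.3],30]
    - [[-0.4,-5.5,-5],[0,0,-0.5],30]
    - [[-0.4,-7.5,-5],[0,0,-0.7],30]
    - [[-0.5,-9.5,-5],[0,0,-0.9],30]
    - [[-0.5,-11.5,-5],[0,0,-1.1],30]

```text
time: 5.12
tool_pos: [0.4445, 0.1553, 0.0973]
tool_rot: [0.0, 0.996, 0.089, 0.0]
contact_force: [1.2, 0.1, 0.3]
gripper_width: 0.563
grasp_force: 62.2
```

```bash
python3 - <<'E'
from h import *
plan([.4407,.2712,.09],10.4)
E
```

```text
t 5.12 yaw now 10.3 shift [ 0.68 -4.59  0.29] turn [ 0.   -0.   -0.02] w 0.563 F [1.2 0.1 0.3] g 62.2
```

>>> jog_arm:
  targets:
    - [[0.4,-2.3,0.2],[0,0,0],30]
    - [[0.68,-4.6,0.3],[0,0,0],30]
    - [[0.68,-4.6,0.3],[0,0,0],30]
    - [[0.68,-4.6,0.3],[0,0,0],30]

```text
time: 5.62
tool_pos: [0.441, 0.2698, 0.0896]
tool_rot: [0.0, 0.996, 0.089, -0.0]
contact_force: [-0.1, -1.0, -0.6]
gripper_width: 0.567
grasp_force: 62.2
```

```bash
python3 - <<'E'
from h import *
s,im,d=shot("wrist","w4"); plan([.4407,.2712,-.020],10.4,s)
c=cam("wrist",s); P=cloud(c,d)
for uv in [(282,240),(282,200)]: print(uv,(P[uv[1],uv[0]]*1000).round(1))
E
```

```text
t 5.62 yaw now 10.2 shift [ 0.   -0.06  4.38] turn [ 0.    0.01 -0.02] w 0.567 F [-0.1 -1.  -0.6] g 62.2
(282, 240) [460.  274.8 125.1]
(282, 200) [478.5 278.1 130. ]
```

View pics/w4.png

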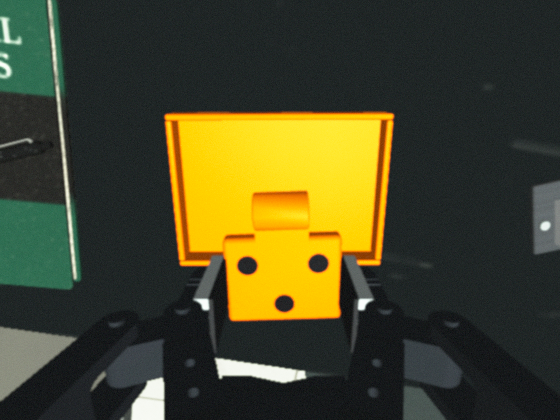

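The leaf is held squarely and the tray below it is aligned (rim at 165–393 × 113–265), so I'll lower and release.

>>> jog_arm:
  targets:
    - [[0,-0.05,2.2],[0,0,0],30]
    - [[0,-0.05,3.6],[0,0,0],30]
    - [[0,-0.05,4.2],[0,0,0],30]
    - [[0,-0.05,4.45],[0,0,0],30]
    - [[0,-0.05,4.45],[0,0,0],30]
    - [[0,-0.05,4.45],[0,0,0],75]
    - [[0,-0.05,4.45],[0,0,0],75]
    - [[0,-0.05,4.45],[0,0,0],75]

```text
time: 6.68
tool_pos: [0.4417, 0.2715, -0.0205]
tool_rot: [-0.0, 0.996, 0.089, 0.001]
contact_force: [1.2, -0.6, 0.0]
gripper_width: 0.753
grasp_force: 0.0
```

>>> jog_arm:
  targets:
    - [[0,0,-2],[0,0,0],75]
    - [[0,0,-4],[0,0,0],78]
    - [[0,0,-5],[0,0,0],78]
    - [[0,0,-5],[0,0,0],78]

```text
time: 7.18
tool_pos: [0.4432, 0.2721, 0.1068]
tool_rot: [-0.001, 0.996, 0.089, 0.003]
contact_force: [0.3, 0.3, -0.3]
gripper_width: 0.779
grasp_force: 0.0
```

```bash
python3 - <<'E'
from h import *
s,im,d=shot("wrist","w5"); plan([.46,-.326,.12],-28,s)
c=cam("wrist",s); P=cloud(c,d); plate(c,im,"orange",(282,240))
c=cam("top"); Q=cloud(c,grab_frame("top")[1])
sel=P[(np.abs(P[...,0]-.44)<.06)&(np.abs(P[...,1]-.27)<.08)]; print(np.percentile(sel[:,2]*1000,[5,30,50,80,90,95,99]).round(1))
E
```

```text
t 7.17 yaw now 10.2 shift [-3.58 23.66 -0.58] turn [-0.02 -0.04  4.78] w 0.779 F [ 0.3  0.3 -0.3] g 0.0
orange centre 446.3 274.6 size [119.5 161.6] yaw 10.3 tipdir 6.5
[  4.8  13.6 187.9 210.  215.1 217.9 222.6]
```

View pics/w5.png

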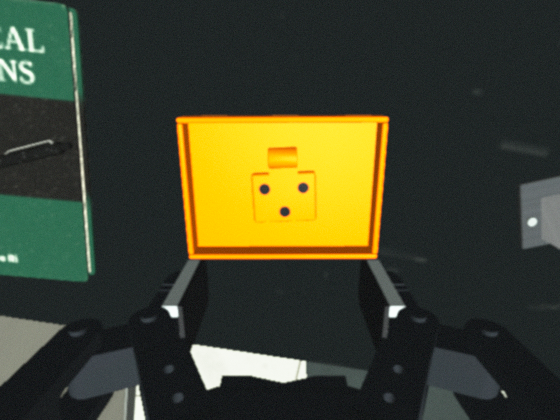

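The orange leaf lies flat inside the tray (plate at 252–316 × 172–221). On to the blue leaf.

>>> jog_arm:
  targets:
    - [[-0.3,2,-0.5],[0,0,0.4],78]
    - [[-0.6,4,-0.6],[0,0,0.8],78]
    - [[-0.9,6,-0.6],[0,0,1.2],78]
    - [[-1.2,8,-0.6],[0,0,1.6],78]
    - [[-1.5,10,-0.6],[0,0,2],78]
    - [[-1.8,12,-0.6],[0,0,2.4],78]
    - [[-2.1,14,-0.6],[0,0,2.8],78]
    - [[-2.4,16,-0.6],[0,0,3.2],78]

```text
time: 8.28
tool_pos: [0.4516, -0.1341, 0.1163]
tool_rot: [-0.001, 0.991, -0.135, -0.002]
contact_force: [0.1, 0.6, 0.1]
gripper_width: 0.781
grasp_force: 0.0
```

```bash
python3 - <<'E'
from h import *
plan([.46,-.342,.11],-28)
E
```

```text
t 8.28 yaw now -15.5 shift [2.55 7.92 0.24] turn [-0.    0.03  1.56] w 0.781 F [0.1 0.6 0.1] g 0.0
```

>>> jog_arm:
  targets:
    - [[0.8,2.5,0.2],[0,0,0.5],78]
    - [[1.6,5,0.2],[0,0,1],78]
    - [[2.5,7.9,0.2],[0,0,1.56],78]
    - [[2.5,7.9,0.2],[0,0,1.56],78]
    - [[2.5,7.9,0.2],[0,0,1.56],78]
    - [[2.5,7.9,0.2],[0,0,1.56],78]

```text
time: 9.02
tool_pos: [0.4606, -0.3381, 0.1126]
tool_rot: [-0.001, 0.971, -0.24, -0.001]
contact_force: [-0.1, 1.2, 0.5]
gripper_width: 0.786
grasp_force: 0.0
```

```bash
cat >> h.py <<'E'
def plate2(c,im,near,z=.008):
    """yaw and centre from contour: yaw by minAreaRect of hull; back edge + 20 mm, mid of the sides"""
    h=cv2.cvtColor(im,cv2.COLOR_RGB2HSV); m=cv2.inRange(h,(98,110,60),(120,255,255))
    cs=[q for q in cv2.findContours(m,0,1)[0] if cv2.contourArea(q)>600]
    q=min(cs,key=lambda q:np.hypot(*(q[:,0].mean(0)-near)))[:,0]
    w=ray(c,q,z)[:,:2]*1000; cen=w.mean(0)
    for a in [None]:
        hp=cv2.minAreaRect(w.astype(np.float32)); 
        cand=[hp[2]+90*k for k in range(-2,3)]
    best=min(cand,key=lambda a:abs(a+28)); a=np.radians(best); X=np.array([np.cos(a),np.sin(a)]); Y=np.array([-X[1],X[0]])
    x=w@X; b=x.min(); sl=w[(x>b+4)&(x<b+34)]@Y; lo,hi=np.percentile(sl[sl<np.median(sl)],50),np.percentile(sl[sl>np.median(sl)],50)
    kn=w[x>b+46]@Y; kn=(kn.min()+kn.max())/2
    infl=((hi-lo)-50)/2; C=X*(b+infl+20)+Y*(lo+hi)/2
    print("yaw",round(best,1),"len",round(x.max()-b,1),"wid",round(hi-lo,1),"knuckle y vs plate mid",round(kn-(lo+hi)/2,1),"C",C.round(1)); return C/1000,best
E
python3 - <<'E'
from h import *
s,im,d=shot("wrist","w6"); c=cam("wrist",s); p,y=plate2(c,im,(282,220)); plan([*p,-.0285],y,s)
E
```

```text
yaw -27.8 len 61.7 wid 51.7 knuckle y vs plate mid -0.8 C [ 427.1 -323.1]
t 9.03 yaw now -27.8 shift [-1.45  0.1   5.65] turn [-0.01  0.02 -0.  ] w 0.786 F [-0.1  1.2  0.5] g 0.0
```

View pics/w6.png

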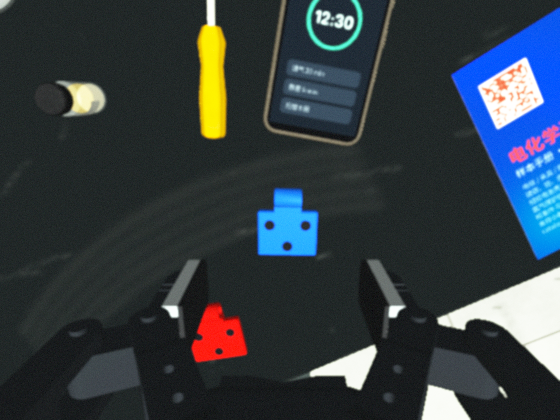

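The blue plate is at 258–318 × 210–255 with its knuckle up. The red decoy is clear of the fingers' landing spots, so I'll descend.

>>> jog_arm:
  targets:
    - [[-1.45,0.12,2],[0,0,0],78]
    - [[-1.45,0.12,4],[0,0,0],78]
    - [[-1.45,0.12,5.2],[0,0,0],78]
    - [[-1.45,0.12,5.55],[0,0,0],78]
    - [[-1.45,0.12,5.55],[0,0,0],78]

```text
time: 9.7
tool_pos: [0.4279, -0.3252, -0.0245]
tool_rot: [0.0, 0.971, -0.24, 0.0]
contact_force: [0.5, 0.3, 0.9]
gripper_width: 0.781
grasp_force: 0.0
```

```bash
python3 - <<'E'
from h import *
s,im,d=shot("wrist","w7"); c=cam("wrist",s); P=cloud(c,d); print(s["tool_pos"],s["contact_force"]); plate2(c,im,(282,240))
w,x,y,z=s["tool_rot"]; A=R.from_quat([x,y,z,w]).as_matrix()
T=(P-s["tool_pos"])@A*1000
for u in (190,196,202,366,374): 
    col=P[200:330,u,2]; j=np.nonzero(np.diff(col)>.003)[0]; print(u,[(200+k+1,*T[200+k+1,u].round(0),round(P[200+k+1,u,2]*1000)) for k in j[:2]])
print("table",P[200,200,2],P[200,380,2])
E
```

```text
[ 0.42793661 -0.32518649 -0.02447673] [0.53398779 0.32150099 0.94695912]
yaw -28.2 len 61.0 wid 50.8 knuckle y vs plate mid -0.2 C [ 426.9 -323. ]
190 [(np.int64(259), np.float64(10.0), np.float64(-40.0), np.float64(-35.0), 11)]
196 [(np.int64(259), np.float64(10.0), np.float64(-38.0), np.float64(-36.0), 11)]
202 [(np.int64(259), np.float64(10.0), np.float64(-35.0), np.float64(-36.0), 11), (np.int64(312), np.float64(77.0), np.float64(-1.0), np.float64(-168.0), 144)]
366 [(np.int64(259), np.float64(10.0), np.float64(34.0), np.float64(-35.0), 11)]
374 [(np.int64(234), np.float64(77.0), np.float64(-1.0), np.float64(-168.0), 144), (np.int64(259), np.float64(10.0), np.float64(38.0), np.float64(-34.0), 10)]
table 0.0014521325650541372 0.0005322066910892209
```

>>> jog_arm:
  targets:
    - [[-0.05,-0.05,0.15],[0,0,0],78]
    - [[-0.05,-0.05,0.15],[0,0,0],50]
    - [[-0.05,-0.05,0.15],[0,0,0],30]
    - [[-0.05,-0.05,0.15],[0,0,0],30]
    - [[-0.05,-0.05,0.15],[0,0,0],30]
    - [[-0.05,-0.05,0.15],[0,0,0],30]
    - [[-0.05,-0.05,0.15],[0,0,0],30]

```text
time: 10.62
tool_pos: [0.4285, -0.3254, -0.0261]
tool_rot: [0.001, 0.971, -0.241, 0.002]
contact_force: [-0.5, 1.3, 8.3]
gripper_width: 0.563
grasp_force: 65.3
```

```bash
python3 - <<'E'
from h import *
# rough jamb pose from the first top view: blue fixed leaf corners
z=np.load("top0.npz"); c=cam("top"); P=cloud(c,z["d"])
H=P[...,2]; box=(np.abs(P[...,0]-.66)<.07)&(np.abs(P[...,1]-.015)<.09)&(H>.065)&(H<.11)
q=(P[box][:,:2]*1000).astype(np.float32); print(len(q),cv2.minAreaRect(q))
b=box&(mask(z["im"],"blue")>0); q=P[b]; print(len(q),q.mean(0)); lo=q[q[:,0]<np.percentile(q[:,0],25)]; print((lo*1000).round(0)[::4])
plan([.50,-.26,.11],12)
E
```

```text
729 ((660.9144897460938, 15.1544189453125), (70.0813217163086, 109.84156036376953), 14.407003402709961)
309 [0.65927939 0.01515823 0.08837613]
[[647.  39.  89.]
 [647.  11.  88.]
 [646. -15.  92.]
 [644.  28.  85.]
 [645.  17.  79.]
 [642. -12.  98.]
 [642.  34.  84.]
 [641.  -7.  89.]
 [640. -18.  96.]
 [638.  28.  89.]
 [636. -12. 100.]
 [635.  34.  87.]
 [634.  -7.  96.]
 [634. -18.  93.]
 [632.  28.  94.]
 [632. -12.  90.]
 [628.  25.  96.]
 [625.  28.  99.]
 [623.  31.  94.]
 [621.  31.  89.]]
t 10.62 yaw now -27.9 shift [ 1.32 -3.65 -5.44] turn [ 0.01 -0.02 -4.98] w 0.563 F [-0.5  1.3  8.3] g 65.3
```

>>> jog_arm:
  targets:
    - [[0,0,-2],[0,0,0],30]
    - [[0,0,-4],[0,0,-0.5],30]
    - [[0,0,-5.5],[0,0,-1.5],30]
    - [[0,-1.5,-5.6],[0,0,-2.7],30]
    - [[0,-3,-5.6],[0,0,-4],30]
    - [[0,-4,-5.6],[0,0,-5],30]
    - [[0,-4,-5.6],[0,0,-5.2],30]

```text
time: 11.5
tool_pos: [0.4743, -0.2347, 0.1118]
tool_rot: [0.0, 0.993, 0.121, 0.0]
contact_force: [-0.2, -0.1, -0.4]
gripper_width: 0.566
grasp_force: 62.5
```

```bash
python3 - <<'E'
from h import *
plan([.545,-.0145,.11],14.4)
E
```

```text
t 11.5 yaw now 13.9 shift [ 4.86 -7.87  0.07] turn [ 0.   -0.   -0.06] w 0.566 F [-0.2 -0.1 -0.4] g 62.5
```

>>> jog_arm:
  targets:
    - [[1.2,-2,0],[0,0,0],30]
    - [[2.4,-4,0],[0,0,0],30]
    - [[3.6,-6,0],[0,0,-0.06],30]
    - [[4.8,-7.8,0],[0,0,-0.06],30]
    - [[4.8,-7.8,0],[0,0,-0.06],30]
    - [[4.8,-7.8,0],[0,0,-0.06],30]

```text
time: 12.25
tool_pos: [0.5439, -0.0186, 0.1114]
tool_rot: [0.0, 0.992, 0.123, -0.0]
contact_force: [-0.6, 0.2, -0.3]
gripper_width: 0.566
grasp_force: 62.5
```

```bash
python3 - <<'E'
from h import *
s,im,d=shot("wrist","w8"); plan(s["tool_pos"],14.4,s)
E
```

```text
t 12.25 yaw now 14.2 shift [0. 0. 0.] turn [ 0.    0.   -0.03] w 0.566 F [-0.6  0.2 -0.3] g 62.5
```

View pics/w8.png

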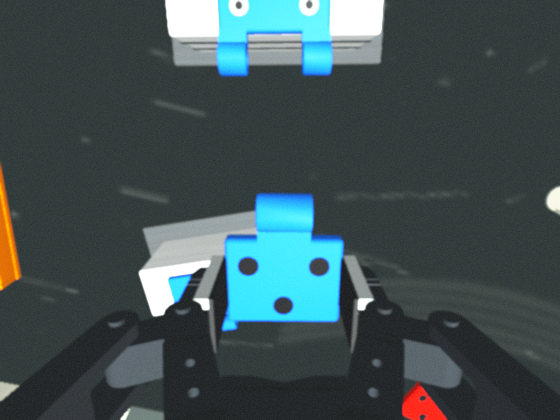

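This view shows the held blue leaf with its knuckle at 257–313 × 193–232. The jamb's knuckles are at 218–249 and 302–333, rows 40–76, well aligned in yaw. I'll measure both in the tool frame.

```bash
cat >> h.py <<'E'
from scipy.optimize import least_squares
def toolcloud(d):
    p=camera_params("wrist"); M=np.array(p["hand_eye"]); return cloud((K(p),M[:3,:3],M[:3,3]),d)*1000
def bluemask(im): return cv2.inRange(cv2.cvtColor(im,cv2.COLOR_RGB2HSV),(98,110,50),(122,255,255))>0
def tube(T,m,x0=None):
    """fit a cylinder r=8 lying near tool y to points; returns x,z at mid y, slopes, ymin/ymax"""
    q=T[m]; y=q[:,1]; ym=np.median(y)
    f=lambda p:np.hypot(q[:,0]-p[0]-p[2]*(y-ym),q[:,2]-p[1]-p[3]*(y-ym))-8
    r=least_squares(f,[np.median(q[:,0]),q[:,2].min()+8,0,0],loss="soft_l1",f_scale=.7)
    return r.x, np.percentile(y,[1,99]), np.std(r.fun), len(q)
def edges_y(T,m):
    """per-row left/right columns -> tool y of the ends"""
    L=[];Rr=[]
    for v in range(m.shape[0]):
        u=np.nonzero(m[v])[0]
        if len(u)>5: L.append(u.min());Rr.append(u.max())
    return np.median(L),np.median(Rr)
def box(m,u0,u1,v0,v1):
    o=np.zeros_like(m); o[v0:v1,u0:u1]=m[v0:v1,u0:u1]; return o
def ypix(u,v,x,z):
    """tool y of pixel column u for a point at tool (x,z)"""
    p=camera_params("wrist"); M=np.array(p["hand_eye"]); f,cx,cy=K(p)
    dep=(M[:3,:3].T@(np.array([x,0,z])/1000-M[:3,3]))[2]; 
    return ((u-cx)/f*dep*M[1,0]+M[1,3])*1000
E
python3 - <<'E'
from h import *
z=np.load("w8.npz"); T=toolcloud(z["d"]); m=bluemask(z["im"])&(z["d"]>0.03)
k=box(m,250,320,190,229); p,y,sd,n=tube(T,k); print("held",p.round(3),y.round(1),sd.round(2),n)
e=edges_y(T,k); print(e,[round(ypix(u,0,p[0],p[1]-4),1) for u in e])
pl=box(m,235,335,244,312); q=T[pl]; A=np.c_[q[:,0],q[:,1],np.ones(len(q))]; co=np.linalg.lstsq(A,q[:,2],rcond=None)[0]; print("plate z=ax+by+c",co.round(4),"at x=0",np.std(A@co-q[:,2]))
pe=box(m,200,360,250,312); e=edges_y(T,pe); print(e,[round(ypix(u,0,0,co[2]),1) for u in e])
for b in((212,254,46,78),(297,340,46,78)):
    k=box(m,*b); p,y,sd,n=tube(T,k); e=edges_y(T,k); print("fixed",p.round(3),y.round(1),sd.round(2),n,e,[round(ypix(u,0,p[0],p[1]-4),1) for u in e])
E
```

```text
held [ 3.2121e+01 -3.4730e+01 -2.3000e-02 -3.7000e-02] [-24.7  25.1] 49.97 937
(np.float64(255.0), np.float64(313.0)) [np.float64(-12.2), np.float64(10.7)]
plate z=ax+by+c [-0.00000e+00 -4.00000e-04 -3.61444e+01] at x=0 0.5631634317439288
(np.float64(226.0), np.float64(340.0)) [np.float64(-25.6), np.float64(23.3)]
fixed [93.447 26.998 -0.119 -2.964] [-50.4 -19.2] 14.85 455 (np.float64(216.0), np.float64(248.0)) [np.float64(-35.3), np.float64(-19.0)]
fixed [94.009 23.332 -0.299  0.653] [ 8.7 35.3] 27.58 396 (np.float64(301.0), np.float64(332.0)) [np.float64(7.9), np.float64(23.4)]
```

```bash
cat >> h.py <<'E'
def tubes(im,d,boxes):
    T=toolcloud(d); m=bluemask(im)&(d>.03); out=[]
    for b in boxes:
        k=box(m,*b); zz=np.median(T[k][:,2]); ym=np.median(T[k][:,1]); k2=k&(np.abs(T[...,2]-zz)<9)&(np.abs(T[...,1]-ym)<14)
        q=T[k2]; f=lambda p:np.hypot(q[:,0]-p[0],q[:,2]-p[1])-8
        r=least_squares(f,[np.median(q[:,0]),zz+6],loss="soft_l1",f_scale=.7); p=r.x; e=edges_y(T,k)
        Y=[ypix(u,0,p[0],p[1]-5) for u in (e[0]-.0,e[1]+1)]
        print("x,z",p.round(2),"rms",np.std(r.fun).round(2),len(q),"top z",np.percentile(q[:,2],3).round(1),"y ends",np.round(Y,1),"y mid",round(sum(Y)/2,2)); out.append((p[0],sum(Y)/2,p[1]))
    return np.array(out)
E
python3 - <<'E'
from h import *
z=np.load("w8.npz"); o=tubes(z["im"],z["d"],[(250,320,190,229),(212,254,46,78),(297,340,46,78)])
g=(o[1]+o[2])/2; print("gap-held",g-o[0],"yaw err",np.degrees(np.arctan2(o[2,0]-o[1,0],o[2,1]-o[1,1])), "z roll",o[2,2]-o[1,2])
E
```

```text
x,z [ 31.74 -35.59] rms 0.51 802 top z -42.9 y ends [-12.   10.9] y mid -0.54
x,z [94.34 21.93] rms 1.25 364 top z 14.2 y ends [-34.1 -17.9] y mid -26.01
x,z [94.77 21.88] rms 0.95 311 top z 13.9 y ends [ 7.7 23.5] y mid 15.61
gap-held [62.81240415 -4.6651805  57.49846748] yaw err 0.5821996424031975 z roll -0.04352373895391182
```

>>> jog_arm:
  targets:
    - [[0,-0.19,1],[0,0,0],30]
    - [[0.5,-0.19,1.8],[0,0,0],30]
    - [[1,-0.19,2.2],[0,0,0],30]
    - [[1.4,-0.19,2.3],[0,0,0],30]
    - [[1.4,-0.19,2.3],[0,0,0],30]
    - [[1.4,-0.19,2.3],[0,0,0],30]
    - [[1.4,-0.19,2.3],[0,0,0],30]

```text
time: 13.18
tool_pos: [0.5768, -0.0048, 0.0544]
tool_rot: [0.0, 0.992, 0.124, 0.0]
contact_force: [-0.4, 0.7, -0.4]
gripper_width: 0.562
grasp_force: 62.5
```

```bash
python3 - <<'E'
from h import *
s,im,d=shot("wrist","w9"); plan(s["tool_pos"],14.4,s); T=toolcloud(d); m=bluemask(im)&(d>.03)
n,l,st,ce=cv2.connectedComponentsWithStats(m.astype(np.uint8)); print([st[i].tolist() for i in range(1,n) if st[i,4]>100])
# rows width profile
for v in range(100,240,6):
    u=np.nonzero(np.diff(np.r_[0,m[v,200:370].astype(int),0]))[0]+200; print(v,u.tolist())
E
```

```text
t 13.18 yaw now 14.2 shift [0. 0. 0.] turn [ 0.   -0.01 -0.03] w 0.562 F [-0.4  0.7 -0.4] g 62.5
[[204, 0, 162, 167, 20296], [223, 193, 122, 130, 11879], [151, 378, 15, 42, 384]]
100 [211, 232, 233, 361]
106 [211, 361]
112 [209, 251, 321, 363]
118 [209, 251, 321, 363]
124 [209, 251, 321, 363]
130 [208, 251, 322, 365]
136 [207, 252, 321, 366]
142 [207, 238, 239, 252, 320, 365]
148 [207, 252, 320, 365]
154 [208, 252, 321, 365]
160 [210, 251, 322, 340, 341, 363]
166 [215, 230, 231, 248]
172 []
178 []
184 []
190 []
196 [256, 304, 305, 313]
202 [255, 257, 258, 314]
208 [255, 264, 265, 267, 268, 315]
214 [254, 315]
220 [254, 300, 301, 314]
226 [255, 259, 260, 314]
232 [255, 307, 308, 313]
238 [225, 342]
```

```bash
python3 - <<'E'
from h import *
z=np.load("w9.npz"); o=tubes(z["im"],z["d"],[(250,320,190,229),(200,258,124,168),(312,372,124,168)])
g=(o[1]+o[2])/2; print("gap-held mm",(g-o[0]).round(2),"units",((g-o[0])/25).round(3),"yaw err",np.degrees(np.arctan2(o[2,0]-o[1,0],o[2,1]-o[1,1])), "z roll",o[2,2]-o[1,2])
E
```

```text
x,z [ 31.75 -35.58] rms 0.53 2013 top z -44.3 y ends [-12.   10.9] y mid -0.54
x,z [ 58.95 -35.04] rms 0.72 1621 top z -43.8 y ends [-28.7 -12.5] y mid -20.58
x,z [ 59.32 -35.08] rms 0.73 1606 top z -43.8 y ends [12.8 29. ] y mid 20.89
gap-held mm [27.38  0.69  0.52] units [1.095 0.028 0.021] yaw err 0.5122134295200453 z roll -0.039896162450752115
```

>>> jog_arm:
  targets:
    - [[0,0.04,0.02],[0,0,-0.06],30]
    - [[0.3,0.04,0.02],[0,0,-0.06],30]
    - [[0.6,0.04,0.02],[0,0,-0.06],30]
    - [[0.8,0.04,0.02],[0,0,-0.06],30]
    - [[1.0,0.04,0.02],[0,0,-0.06],30]
    - [[1.08,0.04,0.02],[0,0,-0.06],30]
    - [[1.08,0.04,0.02],[0,0,-0.06],30]
    - [[1.08,0.04,0.02],[0,0,-0.06],30]

```text
time: 14.22
tool_pos: [0.6031, 0.001, 0.0533]
tool_rot: [-0.0, 0.992, 0.128, -0.0]
contact_force: [-0.3, -0.1, -0.4]
gripper_width: 0.561
grasp_force: 62.5
```

```bash
python3 - <<'E'
from h import *
s,im,d=shot("wrist","w10"); plan(s["tool_pos"],14.4,s); m=bluemask(im)&(d>.03)
for v in range(180,250,6):
    u=np.nonzero(np.diff(np.r_[0,m[v,190:380].astype(int),0]))[0]+190; print(v,u.tolist())
cv2.imwrite("pics/w10.png",im[...,::-1])
E
```

```text
t 14.22 yaw now 14.7 shift [0. 0. 0.] turn [-0.    0.    0.04] w 0.561 F [-0.3 -0.1 -0.4] g 62.5
180 [211, 312, 313, 359]
186 [211, 252, 318, 341, 342, 358]
192 [212, 252, 318, 358]
198 [211, 251, 255, 314, 318, 359]
204 [210, 245, 246, 252, 255, 314, 318, 359]
210 [210, 252, 254, 315, 317, 360]
216 [210, 252, 254, 269, 270, 315, 318, 360]
222 [211, 252, 254, 314, 318, 360]
228 [212, 251, 255, 314, 319, 358]
234 [228, 237, 238, 251, 252, 310, 311, 313, 316, 317, 320, 322, 324, 325]
240 [224, 344]
246 [223, 345]
```

View pics/w10.png

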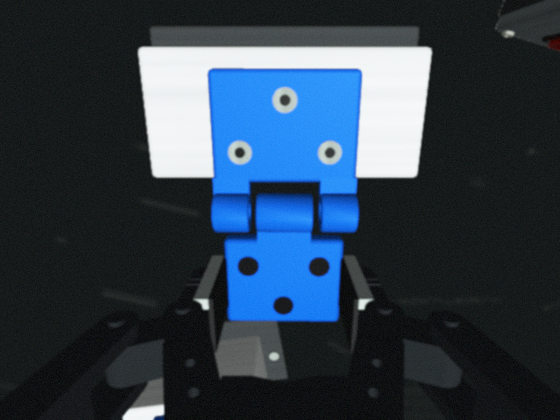

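The held knuckle (255–314, rows 194–233) sits between the fixed ones (211–252 and 318–359) with a small clearance on each side. I'll measure the residual.

```bash
python3 - <<'E'
from h import *
z=np.load("w10.npz"); D=z["d"]
for i in range(3):
    im,d=grab_frame("wrist"); D=d if i==0 else D
    o=tubes(im,d,[(254,316,198,230),(205,252,198,230),(318,365,198,230)])
    g=(o[1]+o[2])/2; print("gap-held mm",(g-o[0]).round(2),"yaw err",np.degrees(np.arctan2(o[2,0]-o[1,0],o[2,1]-o[1,1])).round(2),"roll",(o[2,2]-o[1,2]).round(2))
T=toolcloud(d); m=bluemask(im)&(d>.03)
for b in((235,335,244,310),(222,350,80,140)):
    q=T[box(m,*b)]; q=q[np.abs(q[:,2]-np.median(q[:,2]))<5]; A=np.c_[q[:,0],q[:,1],np.ones(len(q))]; print("plane",np.linalg.lstsq(A,q[:,2],rcond=None)[0].round(4))
print(state()["contact_force"],state()["tool_rot"])
E
```

```text
x,z [ 31.82 -35.56] rms 0.57 1817 top z -44.3 y ends [-12.   10.9] y mid -0.54
x,z [ 32.39 -36.18] rms 0.75 1193 top z -45.0 y ends [-29.4 -13.1] y mid -21.25
x,z [ 32.31 -36.23] rms 0.74 1204 top z -45.0 y ends [12.4 28.7] y mid 20.55
gap-held mm [ 0.53  0.19 -0.65] yaw err -0.12 roll -0.04
x,z [ 31.87 -35.55] rms 0.56 1817 top z -44.3 y ends [-12.4  10.9] y mid -0.73
x,z [ 32.34 -36.19] rms 0.71 1191 top z -45.0 y ends [-29.4 -13.1] y mid -21.25
x,z [ 32.32 -36.15] rms 0.72 1205 top z -45.0 y ends [12.4 28.7] y mid 20.57
gap-held mm [ 0.46  0.39 -0.61] yaw err -0.04 roll 0.04
x,z [ 31.85 -35.54] rms 0.57 1814 top z -44.3 y ends [-12.   10.9] y mid -0.54
x,z [ 32.3  -36.15] rms 0.77 1197 top z -44.9 y ends [-29.4 -13.1] y mid -21.26
x,z [ 32.3  -36.14] rms 0.7 1204 top z -45.0 y ends [12.4 28.5] y mid 20.47
gap-held mm [ 0.45  0.14 -0.61] yaw err -0.01 roll 0.01
plane [-6.00000e-04  5.00000e-04 -3.58519e+01]
plane [-1.10000e-03 -1.00000e-04 -3.63499e+01]
[-0.74773133  0.43342543 -1.28194354] [-3.02519461e-06  9.91802504e-01  1.27780250e-01 -6.99083113e-06]
```

>>> jog_arm:
  targets:
    - [[0.02,0.01,-0.025],[0,0,0],30]
    - [[0.02,0.01,-0.025],[0,0,0],30]
    - [[0.02,0.01,-0.025],[0,0,0],30]
    - [[0.02,0.01,-0.025],[0,0,0],30]

```text
time: 14.92
tool_pos: [0.6037, 0.0009, 0.054]
tool_rot: [0.0, 0.992, 0.128, -0.0]
contact_force: [1.6, 0.4, 0.1]
gripper_width: 0.561
grasp_force: 62.5
```

```bash
python3 - <<'E'
from h import *
for i in range(2):
    im,d=grab_frame("wrist")
    o=tubes(im,d,[(254,316,198,230),(205,252,198,230),(318,365,198,230)])
    g=(o[1]+o[2])/2; e=(g-o[0]); print("gap-held mm",e.round(2))
s=state(); print(s["time"],s["contact_force"],s["grasp_force"])
if np.abs(e).max()<.6: print(job_done())
E
```

```text
x,z [ 31.87 -35.54] rms 0.57 1817 top z -44.3 y ends [-12.   10.9] y mid -0.54
x,z [ 31.63 -35.57] rms 0.76 1195 top z -44.4 y ends [-29.5 -13.2] y mid -21.37
x,z [ 31.67 -35.53] rms 0.69 1190 top z -44.4 y ends [12.5 28.3] y mid 20.4
gap-held mm [-0.22  0.05 -0.01]
x,z [ 31.9  -35.55] rms 0.58 1816 top z -44.4 y ends [-12.   10.9] y mid -0.54
x,z [ 31.66 -35.58] rms 0.73 1193 top z -44.3 y ends [-29.5 -13.2] y mid -21.37
x,z [ 31.61 -35.56] rms 0.76 1199 top z -44.4 y ends [12.5 28.1] y mid 20.3
gap-held mm [-0.27  0.   -0.02]
15.025 [0.13072252 0.44946443 0.10690955] 62.46664524078369
the job is handed in; nothing more can be done
None
```

I handed the job in at about 15 s: the orange leaf lies flat in its tray, and the blue leaf is held level in the jamb gap with the hole axes within about 0.3 mm by the wrist camera and no measurable contact force.

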